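Slide the dome home and clamp it down

TASK

Finish loading the round finishing fixture: push the cream dome along between its two rails until it is fully home against both brass stop pins, while the red clamp is still up. Then swing the red clamp arm down until its rubber pad rests on top of the dome and let go, leaving the dome home and the other things on the bench where they are.

Things in the scene. Friction and masses are not known exactly. Their poses are not given: they have to be found in the camera images.
- fixture: Round brown steel disc, 360 mm across, 12 mm thick, fixed on the table. Origin at the centre of its underside; x points along the rails from the open loading end towards the stop pins and the clamp's hinge, y left, z up. Rails along x from -100 to +50 mm, inner faces at y = +-56 mm, 14 mm high above the disc. Blue hinge fork at x = +115 mm, 40 mm wide, top 92 mm above the table.
- nest (a point): Where the centre of the dome's underside lies when the dome touches both stop pins: on the disc's top face, 20 mm from the disc's centre along the fixture's x, 12 mm above the table. Axes as the fixture's. The brass pins (12 mm across, 26 mm high) stand 44 mm beyond it along x and 37 mm to either side.
- dome: Loose cream enamelled dome (about 0.22 kg) between the rails, 65 to 95 mm short of the nest, 4 mm of play to each rail. Origin at the centre of its underside, on the disc's top face. Below, an upright round steel rim 104 mm across, 18 mm high; above it the cream cap narrows to a flat top 24 mm across, 46 mm above its underside. A push of a few newtons slides it.
- clamp (a joint): Angle of the red clamp arm, rad: 0 = level, its pad lying on top of a dome that is home; grows as the arm swings up; 1.1 to 1.45 at the start; limits -0.15 and 1.6. Stiff damped hinge: the arm stays where left above about 1.0 rad, well below that it sinks slowly by its weight, which also keeps it down. Closing it takes 1 to 3 N at the crossbar.
- clamp_hinge (a point): Hinge axis of the clamp, 115 mm from the disc's centre along the fixture's x, 78 mm above the table. The axis runs along the fixture's y. From it the arm (18 mm wide, 14 mm thick) points towards the fixture's -x when level, upwards when open.
- clamp_bar (a point): Centre of the black crossbar at the free end of the clamp arm, 170 mm from the hinge axis; a round bar 16 mm across and 80 mm long, along the fixture's y. With the clamp closed it is 78 mm above the table, clear of the dome on the loading side.
- clamp_pad: Black rubber pad under the clamp arm, 30 mm across, 8 mm thick, on a short swivel; origin on the swivel, 95 mm from the hinge along the arm, 8 mm below the arm's centre line and 12 mm above the centre of the pad's pressing face.
- dome_blue: Bystander: a blue spare dome on the table, same size as the cream one. Leave it where it is.
- dome_green: Bystander: a green spare dome on the table, same size as the cream one. Leave it where it is.
- wrench: Bystander: a 140 mm wrench lying on the disc to the left of the rails. Leave it where it is.
- brush: Bystander: a brush lying on the table. Leave it where it is.
- jar: Bystander: a jar, 56 mm across and 75 mm high, on the table. Leave it where it is.
- hammer: Bystander: a hammer lying on the table. Leave it where it is.
- collar: Bystander: a brass collar, 44 mm across, 14 mm high, lying on the disc to the right of the rails. Leave it where it is.
Not all that is in view belongs to the job. What is meant by the dome is not orange or pink, and is the smaller of those in its own colour.

How it is judged:
By the outcome, as a careful person would: the job done as asked, in the order asked, and still so for the second after the job is handed in, with the robot touching nothing.
It also fails if it takes over 54 s, if anything falls off the work surface, if the arm or the gripper's body presses on something with over 40 N, if the wrist force passes 120 N, or if a joint passes its speed limit or range.

ROBOT

A 6-joint arm with a two-finger parallel gripper is mounted at the origin on the work surface. World frame = base frame: x ahead of the robot, y to its left, z up, the work surface at z = 0. Lengths are in m, angles in rad, forces in N, time in s.
With the tool pointing down it reaches from about 0.325 to 0.775 m from the base axis. Payload 5.5 kg.
Tool frame: the origin (TCP) lies on the centre line of the jaws, within the pads' length; the fingertips stand 11 mm ahead of it and the grasp point (between the pads) lies 8 mm behind it; y points along the fingers, x is the direction in which the jaws open and shut, and the axes are right-handed (so a half turn about y gives the same grasp; the last joint's range is limited). The gripper opens to 88 mm and grips with 3 to 60 N. Pads are 20 mm wide; open, the fingers measure 115 mm over their backs; the gripper's body (75 mm by 178 mm) begins 61 mm behind the grasp point.
Start: joints at [-1.274, 0.091, 1.231, -0, 1.82, -0.057], TCP at [0.208, -0.563, 0.234] pointing down, gripper open.
Joint ranges: [-2.87, 2.87], [-0.86, 2.18], [0.17, 2.46], [-1.51, 4.65], [0.06, 2.69], [-2.65, 2.65]. Speed limits (rad/s): [2.57, 2.57, 3.01, 3.14, 3.14, 3.14].

INTERFACE

Orientations are given as a unit quaternion [w, x, y, z].
In Python, from plant import manip gives the robot as it stands.
- The arm moves only by the tool send_rows, never from a script. Its argument "motion" is a list of rows, each an object of numbers: "tx", "ty", "tz": the shift along the tool's x, y, z in m; "wx", "wy", "wz": the turn, a rotation vector about the tool's x, y, z in units of 5 degrees (1.0 is 5 degrees). A call has 1 to 10 rows; each row shifts and turns the commanded pose from where the row before left it, along the tool's axes as they then stand; what a row does not reach is not made up. A row lasts 1/10 s, in which the tool goes at most 50 mm and 8.59 degrees, less where a joint would pass 70% of its speed; a pose out of reach is approached as far as the arm can. A call is refused whole if a number of a shift passes 0.05 or a number of a turn 1, either way. A call with a gripper value outside its range is refused whole. "jaw" is the finger opening in m, from 0 to 0.0878, set as the call begins (left out, the last holds). The fingers move at their own pace and stop on an object; "newtons" is the grip in N (left out, the last holds). Time passes only in rows, so rows that do not move let the fingers close. It gives the time, the measured TCP pose, the force and the opening at its end, in the units of the state.
- manip.observe(): the state, without advancing time (a new reading comes with each control period).
- manip.snapshot(name): name is "scene" or "top"; returns (picture, depth): 420x560x3 uint8, red, green, blue; 420x560 float32, m along the optical axis (not along the pixel's ray), 0 where there is no reading.
- manip.camera_info(name): a dict with "fx", "fy", "cx", "cy" (pixels), "extrinsics" (4x4, takes a point from world to camera coordinates). Camera axes: x right, y up, looking along -z (the intrinsics and any distortion apply to the point x, -y, -z); pixel columns grow to the right and rows downward; lengths in m; the calibration is good to about 2 mm. A picture is of the moment at which its call begins. camera_info takes no time and is no camera call.
- manip.hand_in(): hands the job in, once; it reports no verdict.
The state is a dict: "t": time; "joint_pos": joint angles; "qvel": joint speeds; "joint_torque": joint torques, N m; "position": TCP position; "tool_rot": TCP orientation; "ft_force": force on the tool from outside, world axes, zero at the start; "wrist_torque": the same for the moment, N m; "width": finger opening in m.
Only numpy, scipy, OpenCV 4.12 (cv2) and the standard library are available. Lean on these libraries where they do the work, as an engineer would, in place of code of your own. Each camera call takes 0.05 s, during which the arm holds its last target. There are 200 camera calls.

## Working session

There is one attempt and no reset: what is moved stays moved. The work goes in short steps, Python scripts to look and compute and a tool call to move; the robot and the scene stay as the last step left them, time stands still between calls to the robot, and variables do not carry over. Pictures are saved under pics/ and viewed, about 8 in all and at most 12, crops included, and the job is handed in when it is done.

Besides the shell and the picture viewer there is one more tool, called after "Emit:" as name(argument=value, ...), one argument or row to a line, values as JSON. send_rows: Moves the arm, as the interface text tells. Its arguments: {"type":"object","properties":{"motion":{"type":"array","items":{"type":"object","properties":{"tx":{"type":"number"},"ty":{"type":"number"},"tz":{"type":"number"},"wx":{"type":"number"},"wy":{"type":"number"},"wz":{"type":"number"}}}},"jaw":{"type":"number"},"newtons":{"type":"number"}},"required":["motion"]}

```bash
mkdir -p pics
cat > h.py <<'E'
import numpy as np, cv2
from plant import manip
def snap(n,f):
    p,d=manip.snapshot(n); cv2.imwrite(f'pics/{f}.png',p[:,:,::-1]); np.save(f'pics/{f}.npy',d); return p,d
def pts(n,d):
    c=manip.camera_info(n); v,u=np.mgrid[:d.shape[0],:d.shape[1]]
    P=np.stack([(u-c['cx'])/c['fx']*d,-(v-c['cy'])/c['fy']*d,-d],-1)
    E=np.array(c['extrinsics']); return (P-E[:3,3])@E[:3,:3]
E
python3 - <<'E'
from h import *
p,d=snap('top','t0'); q,e=snap('scene','s0')
cv2.imwrite('pics/both.png',cv2.resize(np.hstack([p,q])[:,:,::-1],(800,300)))
s=manip.observe(); print(s)
print({k:v for k,v in manip.camera_info('top').items()})
E
```

```text
{'t': 0.1, 'joint_pos': array([-1.27368398e+00,  9.17829608e-02,  1.23173185e+00,  2.36867821e-06,
        1.81978218e+00, -5.66903680e-02]), 'qvel': array([-0.00074679, -0.00068529, -0.00162223, -0.00180744,  0.00096699,
        0.00080198]), 'joint_torque': array([ 3.07774229e-03, -4.47855878e+01, -4.07570887e+01,  7.00298161e-02,
        2.83634121e-02, -1.06656287e-04]), 'position': array([ 0.20781681, -0.56261291,  0.23263927]), 'tool_rot': array([ 0.58055939, -0.57981428,  0.40468008, -0.40373287]), 'ft_force': array([-0.36595249, -0.5850741 , -0.33572848]), 'wrist_torque': array([-0.00737754, -0.04268965, -0.06394129]), 'width': 0.08783935079649582}
{'fx': 482.78758932750856, 'fy': 482.78758932750856, 'cx': 282.02158722667275, 'cy': 211.51081720745273, 'extrinsics': array([[ 0.00287344, -0.99985035,  0.01705954,  0.0326459 ],
       [ 0.98172846,  0.00606641,  0.19019053, -0.51477773],
       [-0.19026556,  0.01620134,  0.98159897, -1.06976731],
       [ 0.        ,  0.        ,  0.        ,  1.        ]])}
```

View pics/t0.png

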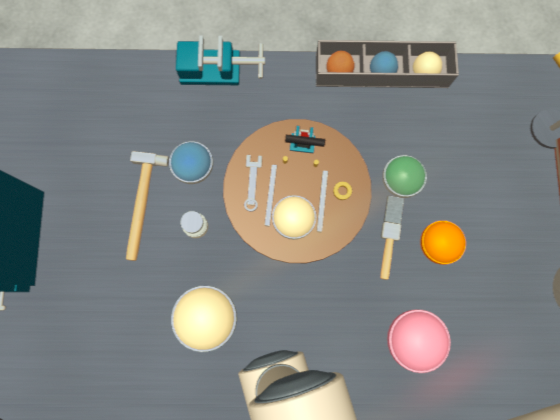

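View pics/s0.png

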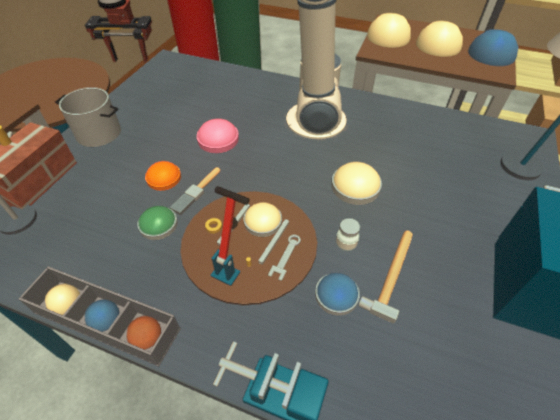

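Candidates for the cream dome in the top view are (294,217) between the rails, the larger one at (204,319), and the one in the box at (428,66). The one between the rails is the smaller cream dome in the fixture and fits the description. I'll confirm it in an enlarged crop and measure.

Run:
```python
from h import *
p=cv2.imread('pics/t0.png'); d=np.load('pics/t0.npy')
cv2.imwrite('pics/c0.png',cv2.resize(p[110:270,215:380],None,fx=3.7,fy=3.7,interpolation=cv2.INTER_CUBIC))
P=pts('top',d); np.set_printoptions(precision=4,suppress=True)
roi=np.zeros(d.shape,bool); roi[110:270,215:380]=1
hsv=cv2.cvtColor(p,cv2.COLOR_BGR2HSV)
# disc
m=roi&(hsv[...,0]<16)&(hsv[...,1]>90)&(hsv[...,2]<190)&(abs(P[...,2]-.012)<.006)
cn=max(cv2.findContours(m.astype(np.uint8)*255,0,2)[0],key=cv2.contourArea)
h=cv2.convexHull(cn); e=cv2.fitEllipse(h); print('disc ellipse',e)
Q=np.array([P[v,u] for u,v in h[:,0]]);Q=Q[abs(Q[:,2]-.012)<.01]
A=np.c_[2*Q[:,:2],np.ones(len(Q))];x=np.linalg.lstsq(A,(Q[:,:2]**2).sum(1),rcond=None)[0];print('disc c',x[:2],np.sqrt(x[2]+x[0]**2+x[1]**2))
# dome: points above .03 in cream colours
m=roi&(hsv[...,0]>14)&(hsv[...,0]<32)&(hsv[...,2]>190)&(P[...,2]>.032)&(P[...,2]<.07); m[:190]=0
Q=P[m]; print('dome n',len(Q),Q.mean(0),Q[:,2].max(), Q[Q[:,2]>.056].mean(0))
# rails: grey, z~.026
for a,b in((258,282),(312,332)):
    m=np.zeros(d.shape,bool);m[165:232,a:b]=1
    m&=(hsv[...,1]<70)&(abs(P[...,2]-.026)<.005); Q=P[m]
    c=Q.mean(0);_,_,V=np.linalg.svd((Q-c)[:,:2]);s=(Q-c)[:,:2]@V[0];print('rail',len(Q),c,np.degrees(np.arctan2(V[0,1],V[0,0]))%180,s.min(),s.max())
# bar: dark, high
m=roi&(P[...,2]>.15);Q=P[m];print('bar',len(Q),Q.mean(0),Q.min(0),Q.max(0))
b=roi&(P[...,2]>.15)&(hsv[...,2]<60);Q=P[b];print('black',len(Q),Q.mean(0),Q[:,2].max())
```

```text
disc ellipse ((296.9510803222656, 190.57652282714844), (143.16481018066406, 146.9834747314453), 99.0564193725586)
disc c [ 0.5788 -0.0019] 0.17768140032532417
dome n 1348 [0.5031 0.0068 0.0504] 0.06543277277886846 [0.5058 0.0074 0.0586]
rail 317 [0.555  0.0611 0.027 ] 176.69834014043357 -0.07878432843913354 0.08202816263602003
rail 301 [ 0.5436 -0.0601  0.027 ] 172.8515783699595 -0.07917661340379648 0.07160818475031894
bar 520 [0.543  0.0076 0.4606] [ 0.3017 -0.0465  0.1512] [0.6688 0.0531 1.1474]
black 177 [ 0.6203 -0.0048  0.2329] 1.1474314151171559
```

View pics/c0.png

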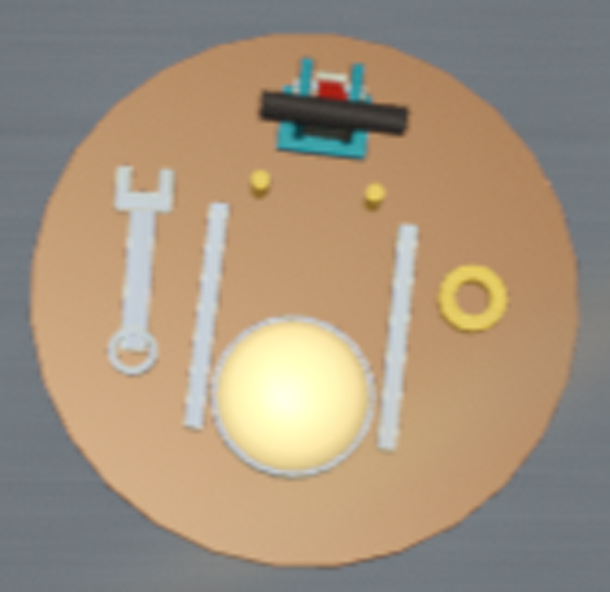

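The crop shows the small cream dome with its steel rim at about (293,396) between the rails. The pins are at (260,180) and (375,194), and the crossbar runs from (263,105) to (406,121). So this is the right dome. Next I'll project these pixels onto their known heights.

```bash
cat >> h.py <<'E'
def ray(n,u,v,z):
    c=manip.camera_info(n);E=np.array(c['extrinsics']);R=E[:3,:3];o=-R.T@E[:3,3]
    r=R.T@np.array([(u-c['cx'])/c['fx'],-(v-c['cy'])/c['fy'],-1]);return o+r*(z-o[2])/r[2]
E
python3 - <<'E'
from h import *
np.set_printoptions(precision=4,suppress=True)
f=lambda x,y,z:ray('top',215+(x+.5)/3.7-.5,110+(y+.5)/3.7-.5,z)
ang=lambda a,b:np.degrees(np.arctan2(b[1]-a[1],b[0]-a[0]))
L0,L1,R0,R1=f(194,428,.026),f(218,204,.026),f(389,448,.026),f(408,226,.026)
pl,pr=f(260,178,.038),f(375,192,.038)
print('rails',L0,L1,R0,R1,ang(L0,L1),ang(R0,R1),'ends',ang(R0,L0)-90,ang(R1,L1)-90)
print('pins',pl,pr,ang(pr,pl)-90)
c=ray('top',296.95,190.58,.012);print('disc',c)
print('dome rim',f(293,396,.030))
a=np.radians(np.mean([ang(L0,L1),ang(R0,R1),ang(R1,L1)-90,ang(pr,pl)-90]));x=np.array([np.cos(a),np.sin(a)]);y=np.array([-x[1],x[0]])
print('yaw',np.degrees(a),'center est rails',(L0+L1+R0+R1)[:2]/4+.025*x,'pins',(pl+pr)[:2]/2-.064*x)
for z in(.2,.22,.24):
    b0,b1=f(263,105,z),f(406,121,z);m=(b0+b1)/2-np.r_[c[:2],0];print(z,m[:2]@x,m[:2]@y,np.linalg.norm(b0-b1), np.hypot(m[:2]@x-.115,z-.078))
E
```

```text
rails [0.4858 0.0697 0.026 ] [0.6338 0.0553 0.026 ] [ 0.4737 -0.0543  0.026 ] [ 0.6199 -0.0685  0.026 ] -5.535180509631804 -5.527016821390584 ends -5.606672444043596 -6.402180027269637
pins [0.6479 0.0283 0.038 ] [ 0.6391 -0.0461  0.038 ] -6.757416615173142
disc [ 0.5736 -0.0016  0.012 ]
dome rim [0.5062 0.0068 0.03  ]
yaw -6.055448493366292 center est rails [ 0.5781 -0.0021] pins [ 0.5798 -0.0022]
0.2 0.06225576362606363 -0.0013764224858005326 0.08009842963115933 0.13291333443514866
0.22 0.055113175208608346 -0.0008047606646643302 0.07840757521461551 0.15411175095882484
0.24 0.04797058679115283 -0.00023309884352815097 0.07671672079807174 0.17531954322072132
```

```bash
cat >> h.py <<'E'
from scipy.spatial.transform import Rotation as Ro
np.set_printoptions(precision=4,suppress=True)
C=np.array([.578,-.002]);YAW=np.radians(-5.8)
XF=np.array([np.cos(YAW),np.sin(YAW),0]);YF=np.array([-XF[1],XF[0],0])
def W(x,y,z): return np.r_[C,0]+x*XF+y*YF+[0,0,z]
def loc(p): d=p-np.r_[C,0]; return np.array([d@XF,d@YF,p[2]])
def ori(t,s):
    a=np.sin(t)*XF-[0,0,np.cos(t)]; x=s*YF; return Ro.from_matrix(np.c_[x,a,np.cross(x,a)])
def cur():
    s=manip.observe(); q=s['tool_rot']; return s,s['position'],Ro.from_quat(q[[1,2,3,0]])
def go(target,R=None):
    s,p,R0=cur(); print('t',s['t'],'loc',loc(p),'F',s['ft_force'],'w',s['width'])
    R=R or R0; rv=(R0.inv()*R).as_rotvec(); print('turn units',np.degrees(rv)/5,'deg',np.degrees(np.linalg.norm(rv)))
    print('shift in current tool',R0.inv().apply(target-p),'after turn',R.inv().apply(target-p))
E
python3 - <<'E'
from h import *
s,p,R=cur();print(R.as_matrix())
for k in(1,-1): go(W(-.165,0,.15),ori(np.radians(15),k))
E
```

```text
[[ 0.3465 -0.0005  0.9381]
 [-0.9381  0.0016  0.3465]
 [-0.0017 -1.      0.0001]]
t 0.1 loc [-0.3116 -0.5952  0.2326] F [-0.366  -0.5851 -0.3357] w 0.08783935079649582
turn units [ -0.9577 -30.5545  -4.0272] deg 154.1683863300848
shift in current tool [-0.47    0.0835  0.3933] after turn [ 0.5952  0.1178 -0.1202]
t 0.1 loc [-0.3116 -0.5952  0.2326] F [-0.366  -0.5851 -0.3357] w 0.08783935079649582
turn units [ 2.9513  5.1818 -0.7018] deg 30.022114221087612
shift in current tool [-0.47    0.0835  0.3933] after turn [-0.5952  0.1178  0.1202]
```

Emit:
send_rows(
  motion=[
    {"wx": 0.49, "wy": 0.865, "wz": -0.117},
    {"wx": 0.49, "wy": 0.865, "wz": -0.117},
    {"wx": 0.49, "wy": 0.865, "wz": -0.117},
    {"wx": 0.49, "wy": 0.865, "wz": -0.117},
    {"wx": 0.49, "wy": 0.865, "wz": -0.117},
    {"wx": 0.49, "wy": 0.865, "wz": -0.117},
    {"tx": -0.045, "ty": 0.004, "tz": 0.01},
    {"tx": -0.045, "ty": 0.004, "tz": 0.01},
    {"tx": -0.045, "ty": 0.004, "tz": 0.01},
    {"tx": -0.045, "ty": 0.004, "tz": 0.01},
  ],
  jaw=0.04,
  newtons=20,
)

```text
$.motion[0]: bad value
```

Emit:
send_rows(
  motion=[
    {"tx": -0.045, "ty": 0.005, "tz": 0.01},
    {"tx": -0.045, "ty": 0.005, "tz": 0.01},
    {"tx": -0.045, "ty": 0.005, "tz": 0.01},
    {"tx": -0.045, "ty": 0.005, "tz": 0.01},
    {"tx": -0.045, "ty": 0.005, "tz": 0.01},
    {"tx": -0.045, "ty": 0.005, "tz": 0.01},
    {"tx": -0.045, "ty": 0.005, "tz": 0.01},
    {"tx": -0.045, "ty": 0.005, "tz": 0.01},
    {"tx": -0.045, "ty": 0.005, "tz": 0.01},
    {},
  ],
)

```text
$.motion[0]: bad value
```

Run:
```python
from h import *
go(W(-.165,0,.029),ori(np.radians(15),-1))
```

```text
t 0.1 loc [-0.3116 -0.5952  0.2326] F [-0.366  -0.5851 -0.3357] w 0.08783935079649582
turn units [ 2.9513  5.1818 -0.7018] deg 30.022114221087612
shift in current tool [-0.4698  0.2045  0.3933] after turn [-0.5952  0.2347  0.0889]
```

Nothing moved. The rows probably need all six numbers.

Emit:
send_rows(
  motion=[
    {"tx": 0, "ty": 0, "tz": 0, "wx": 0.49, "wy": 0.865, "wz": -0.117},
    {"tx": 0, "ty": 0, "tz": 0, "wx": 0.49, "wy": 0.865, "wz": -0.117},
    {"tx": 0, "ty": 0, "tz": 0, "wx": 0.49, "wy": 0.865, "wz": -0.117},
    {"tx": 0, "ty": 0, "tz": 0, "wx": 0.49, "wy": 0.865, "wz": -0.117},
    {"tx": 0, "ty": 0, "tz": 0, "wx": 0.49, "wy": 0.865, "wz": -0.117},
    {"tx": 0, "ty": 0, "tz": 0, "wx": 0.49, "wy": 0.865, "wz": -0.117},
    {"tx": -0.045, "ty": 0.004, "tz": 0.01, "wx": 0, "wy": 0, "wz": 0},
    {"tx": -0.045, "ty": 0.004, "tz": 0.01, "wx": 0, "wy": 0, "wz": 0},
    {"tx": -0.045, "ty": 0.004, "tz": 0.01, "wx": 0, "wy": 0, "wz": 0},
    {"tx": -0.045, "ty": 0.004, "tz": 0.01, "wx": 0, "wy": 0, "wz": 0},
  ],
  jaw=0.04,
  newtons=20,
)

```text
t: 1.1
position: [0.2688, -0.3864, 0.2274]
tool_rot: [-0.531, 0.408, -0.452, 0.589]
ft_force: [-0.0, 0.3, -0.2]
width: 0.0399
```

Run:
```python
from h import *
go(W(-.165,0,.15),ori(np.radians(15),-1))
```

```text
t 1.1 loc [-0.2687 -0.4137  0.2274] F [-0.0308  0.2595 -0.1913] w 0.03991374481323214
turn units [ 0.0071 -0.0148  0.0119] deg 0.10142047336025109
shift in current tool [-0.4139  0.1011  0.0797] after turn [-0.4137  0.1016  0.0802]
```

Emit:
send_rows(
  motion=[
    {"tx": -0.046, "ty": 0.011, "tz": 0.009, "wx": 0, "wy": 0, "wz": 0},
    {"tx": -0.046, "ty": 0.011, "tz": 0.009, "wx": 0, "wy": 0, "wz": 0},
    {"tx": -0.046, "ty": 0.011, "tz": 0.009, "wx": 0, "wy": 0, "wz": 0},
    {"tx": -0.046, "ty": 0.011, "tz": 0.009, "wx": 0, "wy": 0, "wz": 0},
    {"tx": -0.046, "ty": 0.011, "tz": 0.009, "wx": 0, "wy": 0, "wz": 0},
    {"tx": -0.046, "ty": 0.011, "tz": 0.009, "wx": 0, "wy": 0, "wz": 0},
    {"tx": -0.046, "ty": 0.011, "tz": 0.009, "wx": 0, "wy": 0, "wz": 0},
    {"tx": -0.046, "ty": 0.011, "tz": 0.009, "wx": 0, "wy": 0, "wz": 0},
    {"tx": -0.046, "ty": 0.013, "tz": 0.008, "wx": 0, "wy": 0, "wz": 0},
    {"tx": 0, "ty": 0, "tz": 0, "wx": 0, "wy": 0, "wz": 0},
  ],
)

```text
t: 2.1
position: [0.4133, 0.0197, 0.1483]
tool_rot: [-0.534, 0.412, -0.451, 0.585]
ft_force: [-0.3, -0.3, -0.3]
width: 0.0405
```

Run:
```python
from h import *
go(W(-.165,0,.029),ori(np.radians(15),-1))
snap('scene','s1')
```

```text
t 2.1 loc [-0.166   0.0049  0.1483] F [-0.3128 -0.3228 -0.2667] w 0.040472694037748266
turn units [ 0.0444  0.1259 -0.0346] deg 0.6894878098335709
shift in current tool [ 0.0049  0.1156 -0.0295] after turn [ 0.0049  0.1155 -0.0299]
```

View pics/s1.png

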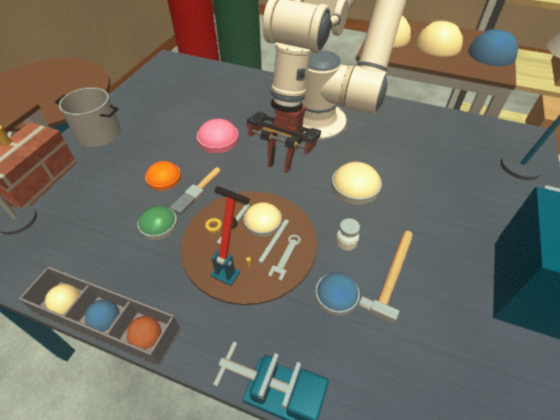

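The view shows the tool behind the loading end with its tips forward and the wide body crosswise. The clamp at (230,190) is clear. I'll descend next.

Emit:
send_rows(
  motion=[
    {"tx": 0.0015, "ty": 0.03, "tz": -0.0075, "wx": 0.04, "wy": 0.12, "wz": -0.03},
    {"tx": 0.0015, "ty": 0.03, "tz": -0.0075, "wx": 0, "wy": 0, "wz": 0},
    {"tx": 0.001, "ty": 0.03, "tz": -0.0075, "wx": 0, "wy": 0, "wz": 0},
    {"tx": 0.001, "ty": 0.0255, "tz": -0.0075, "wx": 0, "wy": 0, "wz": 0},
    {"tx": 0, "ty": 0, "tz": 0, "wx": 0, "wy": 0, "wz": 0},
  ],
)

```text
t: 2.65
position: [0.4122, 0.006, 0.0276]
tool_rot: [-0.526, 0.406, -0.455, 0.592]
ft_force: [-0.1, -0.2, 0.2]
width: 0.0399
```

Emit:
send_rows(
  motion=[
    {"tx": 0, "ty": 0.0026, "tz": 0.0097, "wx": 0, "wy": 0, "wz": 0},
    {"tx": 0, "ty": 0.0026, "tz": 0.0097, "wx": 0, "wy": 0, "wz": 0},
    {"tx": 0, "ty": 0.0026, "tz": 0.0097, "wx": 0, "wy": 0, "wz": 0},
    {"tx": 0, "ty": 0.0013, "tz": 0.0048, "wx": 0, "wy": 0, "wz": 0},
    {"tx": 0, "ty": 0.0013, "tz": 0.0048, "wx": 0, "wy": 0, "wz": 0},
    {"tx": 0, "ty": 0.0013, "tz": 0.0048, "wx": 0, "wy": 0, "wz": 0},
  ],
)

```text
t: 3.25
position: [0.4595, 0.0022, 0.0322]
tool_rot: [-0.529, 0.405, -0.453, 0.593]
ft_force: [-2.3, 0.3, 1.8]
width: 0.0402
```

Run:
```python
from h import *
go(W(-.0405,0,.029),ori(np.radians(15),-1))
```

```text
t 3.25 loc [-0.1183 -0.0078  0.0322] F [-2.3252  0.3045  1.8279] w 0.0402464688535026
turn units [-0.0431 -0.1321  0.0523] deg 0.7424415253271632
shift in current tool [-0.0087  0.0235  0.0741] after turn [-0.0078  0.0233  0.0743]
```

Emit:
send_rows(
  motion=[
    {"tx": 0, "ty": -0.002, "tz": -0.0077, "wx": -0.04, "wy": -0.13, "wz": 0.05},
    {"tx": -0.008, "ty": 0.003, "tz": -0.0008, "wx": 0, "wy": 0, "wz": 0},
    {"tx": 0, "ty": 0, "tz": 0, "wx": 0, "wy": 0, "wz": 0},
    {"tx": 0, "ty": 0, "tz": 0, "wx": 0, "wy": 0, "wz": 0},
  ],
)

```text
t: 3.65
position: [0.4518, 0.012, 0.028]
tool_rot: [-0.532, 0.409, -0.451, 0.588]
ft_force: [0.2, 0.5, 0.1]
width: 0.04
```

Run:
```python
from h import *
go(W(-.0405,0,.029),ori(np.radians(15),-1))
```

```text
t 3.65 loc [-0.127   0.0011  0.028 ] F [0.1939 0.5276 0.1137] w 0.039952814293663305
turn units [ 0.0047  0.0178 -0.0005] deg 0.0920677299126027
shift in current tool [0.0013 0.0214 0.0838] after turn [0.0011 0.0214 0.0838]
```

Emit:
send_rows(
  motion=[
    {"tx": 0, "ty": 0.002, "tz": 0.0077, "wx": 0, "wy": 0, "wz": 0},
    {"tx": 0, "ty": 0.002, "tz": 0.0077, "wx": 0, "wy": 0, "wz": 0},
    {"tx": 0, "ty": 0.002, "tz": 0.0077, "wx": 0, "wy": 0, "wz": 0},
    {"tx": 0, "ty": 0.002, "tz": 0.0077, "wx": 0, "wy": 0, "wz": 0},
    {"tx": 0, "ty": 0.002, "tz": 0.0077, "wx": 0, "wy": 0, "wz": 0},
    {"tx": 0, "ty": 0.002, "tz": 0.0077, "wx": 0, "wy": 0, "wz": 0},
    {"tx": 0, "ty": 0.002, "tz": 0.0077, "wx": 0, "wy": 0, "wz": 0},
    {"tx": 0, "ty": 0.002, "tz": 0.0077, "wx": 0, "wy": 0, "wz": 0},
    {"tx": 0, "ty": 0.002, "tz": 0.0077, "wx": 0, "wy": 0, "wz": 0},
    {"tx": 0, "ty": 0, "tz": 0, "wx": 0, "wy": 0, "wz": 0},
  ],
)

```text
t: 4.65
position: [0.5242, 0.0042, 0.0289]
tool_rot: [-0.532, 0.408, -0.451, 0.589]
ft_force: [0.1, -0.4, -0.2]
width: 0.0396
```

Run:
```python
from h import *
go(W(-.0405,0,.029),ori(np.radians(15),-1))
```

```text
t 4.65 loc [-0.0541  0.0008  0.0289] F [ 0.0608 -0.4318 -0.2277] w 0.0396244036228009
turn units [-0.0038  0.0063  0.0015] deg 0.037635389213654356
shift in current tool [0.0008 0.0034 0.0132] after turn [0.0008 0.0034 0.0132]
```

Emit:
send_rows(
  motion=[
    {"tx": 0, "ty": 0.0008, "tz": 0.003, "wx": 0, "wy": 0, "wz": 0},
    {"tx": 0, "ty": 0.0008, "tz": 0.003, "wx": 0, "wy": 0, "wz": 0},
    {"tx": 0, "ty": 0.0008, "tz": 0.003, "wx": 0, "wy": 0, "wz": 0},
  ],
)

```text
t: 4.95
position: [0.5326, 0.0035, 0.0287]
tool_rot: [-0.532, 0.408, -0.452, 0.588]
ft_force: [-0.4, 0.3, -0.1]
width: 0.0398
```

Emit:
send_rows(
  motion=[
    {"tx": 0, "ty": 0.0004, "tz": 0.0015, "wx": 0, "wy": 0, "wz": 0},
    {"tx": 0, "ty": 0.0004, "tz": 0.0015, "wx": 0, "wy": 0, "wz": 0},
  ],
)

```text
t: 5.15
position: [0.5357, 0.0031, 0.0287]
tool_rot: [-0.532, 0.408, -0.452, 0.588]
ft_force: [-1.1, 0.3, 0.3]
width: 0.04
```

Emit:
send_rows(
  motion=[
    {"tx": 0, "ty": 0.0004, "tz": 0.0015, "wx": 0, "wy": 0, "wz": 0},
    {"tx": 0, "ty": 0, "tz": 0, "wx": 0, "wy": 0, "wz": 0},
  ],
)

```text
t: 5.35
position: [0.5373, 0.0029, 0.0288]
tool_rot: [-0.532, 0.408, -0.452, 0.589]
ft_force: [-0.9, -0.3, -0.1]
width: 0.0396
```

Emit:
send_rows(
  motion=[
    {"tx": 0, "ty": 0.0004, "tz": 0.0015, "wx": 0, "wy": 0, "wz": 0},
    {"tx": 0, "ty": 0.0004, "tz": 0.0015, "wx": 0, "wy": 0, "wz": 0},
  ],
)

```text
t: 5.55
position: [0.5403, 0.0026, 0.0287]
tool_rot: [-0.532, 0.408, -0.452, 0.588]
ft_force: [-2.9, 0.7, -0.3]
width: 0.0398
```

Emit:
send_rows(
  motion=[
    {"tx": 0, "ty": 0.0004, "tz": 0.0015, "wx": 0, "wy": 0, "wz": 0},
    {"tx": 0, "ty": 0, "tz": 0, "wx": 0, "wy": 0, "wz": 0},
  ],
)

```text
t: 5.75
position: [0.5408, 0.0025, 0.0285]
tool_rot: [-0.531, 0.409, -0.452, 0.588]
ft_force: [-7.5, 0.3, 3.4]
width: 0.04
```

Run:
```python
from h import *
go(W(-.0405,0,.029))
p,d=snap('top','t2')
cv2.imwrite('pics/c2.png',cv2.resize(p[110:270,215:380,::-1],None,fx=3.7,fy=3.7,interpolation=cv2.INTER_CUBIC))
```

```text
t 5.75 loc [-0.0375  0.0007  0.0285] F [-7.503   0.288   3.3746] w 0.03996627554581023
turn units [0. 0. 0.] deg 0.0
shift in current tool [ 0.0007 -0.0013 -0.0028] after turn [ 0.0007 -0.0013 -0.0028]
```

View pics/c2.png

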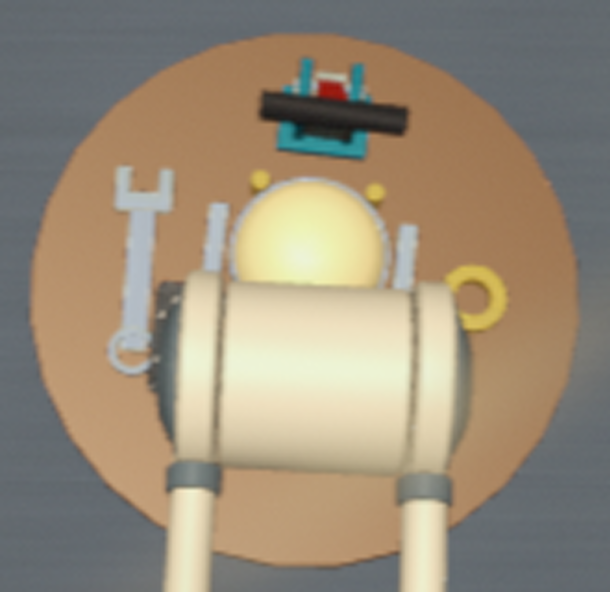

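The force step to 7.5 N and the crop agree: the rim touches both pins, at (260,180) and (375,192). I'll give one last small press, then retract.

Emit:
send_rows(
  motion=[
    {"tx": 0, "ty": 0.0002, "tz": 0.001, "wx": 0, "wy": 0, "wz": 0},
    {"tx": 0, "ty": 0, "tz": 0, "wx": 0, "wy": 0, "wz": 0},
    {"tx": 0, "ty": -0.0026, "tz": -0.0097, "wx": 0, "wy": 0, "wz": 0},
    {"tx": 0, "ty": -0.005, "tz": -0.02, "wx": 0, "wy": 0, "wz": 0},
    {"tx": 0, "ty": -0.005, "tz": -0.02, "wx": 0, "wy": 0, "wz": 0},
    {"tx": 0, "ty": -0.045, "tz": 0, "wx": 0, "wy": 0, "wz": 0},
    {"tx": 0, "ty": -0.045, "tz": 0, "wx": 0, "wy": 0, "wz": 0},
    {"tx": 0, "ty": -0.045, "tz": 0, "wx": 0, "wy": 0, "wz": 0},
    {"tx": 0, "ty": -0.045, "tz": 0, "wx": 0, "wy": 0, "wz": 0},
    {"tx": 0, "ty": -0.045, "tz": 0, "wx": 0, "wy": 0, "wz": 0},
  ],
)

```text
t: 6.8
position: [0.4335, 0.0135, 0.2478]
tool_rot: [-0.532, 0.408, -0.451, 0.589]
ft_force: [1.4, -0.2, 0.3]
width: 0.0402
```

Run:
```python
from h import *
p,d=snap('top','t3')
cv2.imwrite('pics/c3.png',cv2.resize(p[110:270,215:380,::-1],None,fx=3.7,fy=3.7,interpolation=cv2.INTER_CUBIC))
go(W(-.1,0,.31),ori(np.radians(30),-1)); go(W(.088,0,.31),ori(np.radians(30),-1))
```

```text
t 6.85 loc [-0.1446  0.0009  0.257 ] F [-0.8059  0.5552  5.5323] w 0.040323721267746734
turn units [ 2.8427  0.0038 -0.0101] deg 14.213475351515106
shift in current tool [ 0.0009 -0.0388  0.0573] after turn [ 0.0009 -0.0236  0.0651]
t 6.85 loc [-0.1446  0.0009  0.257 ] F [-0.8059  0.5552  5.5323] w 0.040323721267746734
turn units [ 2.8427  0.0038 -0.0101] deg 14.213475351515106
shift in current tool [0.001  0.0123 0.2382] after turn [0.0009 0.0704 0.2279]
```

View pics/c3.png

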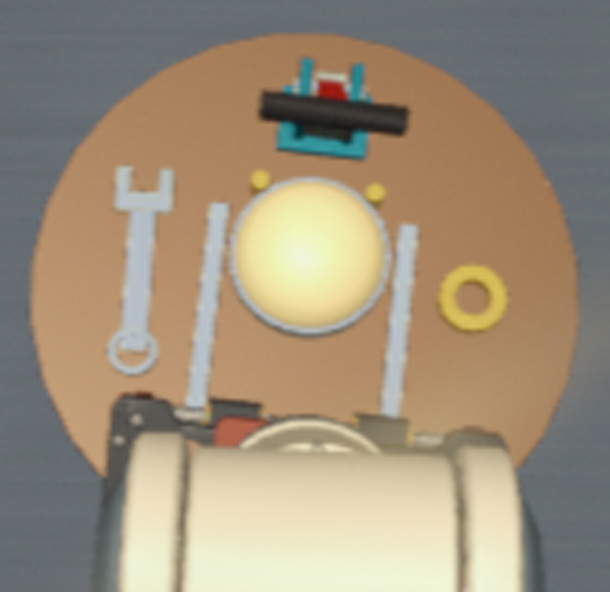

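The view shows the dome seated at crop (310,255) against both pins with the clamp still up. Next I'll tilt to 30° and go over the bar.

Emit:
send_rows(
  motion=[
    {"tx": 0, "ty": -0.018, "tz": 0.005, "wx": 0.95, "wy": 0, "wz": 0},
    {"tx": 0, "ty": -0.018, "tz": 0.007, "wx": 0.95, "wy": 0, "wz": 0},
    {"tx": 0, "ty": -0.018, "tz": 0.008, "wx": 0.95, "wy": 0, "wz": 0},
    {"tx": 0, "ty": 0, "tz": 0, "wx": 0, "wy": 0, "wz": 0},
  ],
)

```text
t: 7.25
position: [0.4343, 0.0135, 0.3069]
tool_rot: [-0.58, 0.337, -0.373, 0.641]
ft_force: [-0.2, 0.3, 0.1]
width: 0.0399
```

Run:
```python
from h import *
go(W(.09,0,.31),ori(np.radians(30),-1))
```

```text
t 7.25 loc [-0.1445  0.0009  0.3069] F [-0.2189  0.2597  0.0532] w 0.03993018941467798
turn units [ 0.0587  0.0076 -0.0088] deg 0.29903250332085035
shift in current tool [0.0012 0.1135 0.2053] after turn [0.0009 0.1146 0.2047]
```

Emit:
send_rows(
  motion=[
    {"tx": 0, "ty": 0.0228, "tz": 0.041, "wx": 0, "wy": 0, "wz": 0},
    {"tx": 0, "ty": 0.0228, "tz": 0.041, "wx": 0, "wy": 0, "wz": 0},
    {"tx": 0, "ty": 0.0228, "tz": 0.041, "wx": 0, "wy": 0, "wz": 0},
    {"tx": 0, "ty": 0.0228, "tz": 0.041, "wx": 0, "wy": 0, "wz": 0},
    {"tx": 0.001, "ty": 0.0228, "tz": 0.041, "wx": 0, "wy": 0, "wz": 0},
    {"tx": 0, "ty": 0, "tz": 0, "wx": 0, "wy": 0, "wz": 0},
  ],
)

```text
t: 7.85
position: [0.6714, -0.0122, 0.2935]
tool_rot: [-0.576, 0.343, -0.38, 0.638]
ft_force: [-1.4, -0.4, -1.8]
width: 0.0401
```

Run:
```python
from h import *
go(W(.09,0,.24),ori(np.radians(30),-1))
p,d=snap('scene','s4')
cv2.imwrite('pics/c4.png',cv2.resize(p[60:310,150:400,::-1],None,fx=2.4,fy=2.4,interpolation=cv2.INTER_CUBIC))
```

```text
t 7.85 loc [ 0.094  -0.0007  0.2935] F [-1.4243 -0.4364 -1.8209] w 0.040137407705920856
turn units [0.3195 0.0011 0.0109] deg 1.5986847039618266
shift in current tool [-0.0007  0.0452 -0.0289] after turn [-0.0007  0.0444 -0.0302]
```

View pics/c4.png

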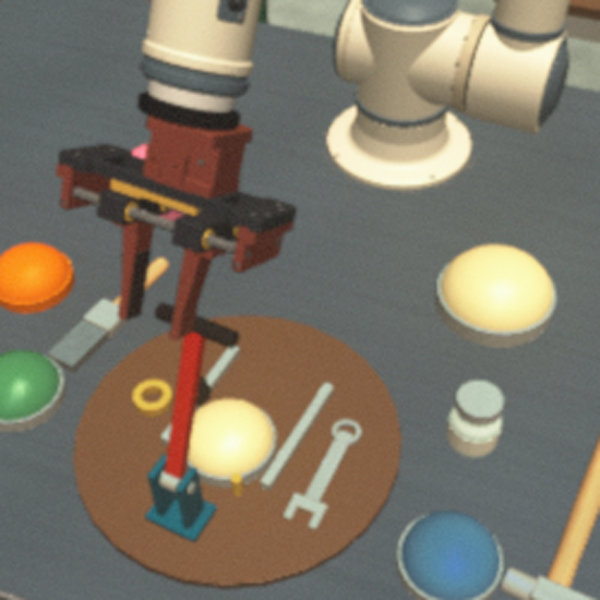

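Run:
```python
from h import *
c=manip.camera_info('scene');E=np.array(c['extrinsics'])
def px(P):
    q=E[:3,:3]@P+E[:3,3]; return (np.array([c['cx']+c['fx']*q[0]/-q[2],c['cy']-c['fy']*q[1]/-q[2]])-[150,60]+.5)*2.4-.5
s,p,R=cur()
for k in(-1,1): print('finger',k,px(p+R.apply([k*.027,.011,0])))
for th in(1.1,1.15,1.2,1.25): print(th,[px(W(.118-.17*np.cos(th),y,.078+.17*np.sin(th))) for y in(-.04,.04)])
```

```text
finger -1 [183.2362 331.8721]
finger 1 [127.3483 309.774 ]
1.1 [array([161.0167, 308.0215]), array([237.3889, 337.7426])]
1.15 [array([155.818 , 310.7379]), array([232.7304, 340.8071])]
1.2 [array([150.4785, 313.9263]), array([227.9178, 344.3565])]
1.25 [array([145.0121, 317.5888]), array([222.9629, 348.3921])]
```

Emit:
send_rows(
  motion=[
    {"tx": 0, "ty": 0.0195, "tz": -0.0164, "wx": 0.32, "wy": 0, "wz": 0},
    {"tx": 0, "ty": 0.0195, "tz": -0.0164, "wx": 0, "wy": 0, "wz": 0},
    {"tx": 0, "ty": 0, "tz": 0, "wx": 0, "wy": 0, "wz": 0},
  ],
)

```text
t: 8.2
position: [0.6563, -0.01, 0.2484]
tool_rot: [-0.582, 0.334, -0.369, 0.644]
ft_force: [0.4, 0.5, -0.6]
width: 0.0398
```

Run:
```python
from h import *
R=ori(np.radians(30),-1)
go(W(.06,0,.238),R)
f=lambda th:W(.118-.17*np.cos(th)+.0156,0,.078+.17*np.sin(th)+.009)
prev=f(1.1)
for th in np.r_[1.0:-.01:-.1]: print(round(th,2),loc(f(th)),R.inv().apply(f(th)-prev)[1:]);prev=f(th)
```

```text
t 8.2 loc [ 0.0787 -0.0001  0.2484] F [ 0.4141  0.4781 -0.5901] w 0.039838757375680094
turn units [-0.0752  0.0099  0.0002] deg 0.37904355423978003
shift in current tool [-0.0001 -0.0005 -0.0214] after turn [-0.0001 -0.0004 -0.0214]
1.0 [ 0.0417 -0.      0.2301] [-0.    -0.017]
0.9 [ 0.0279 -0.      0.2202] [ 0.0016 -0.0169]
0.8 [0.0152 0.     0.209 ] [ 0.0033 -0.0167]
0.7 [ 0.0036 -0.      0.1965] [ 0.005  -0.0162]
0.6 [-0.0067  0.      0.183 ] [ 0.0066 -0.0157]
0.5 [-0.0156 -0.      0.1685] [ 0.0081 -0.0149]
0.4 [-0.023   0.      0.1532] [ 0.0096 -0.0141]
0.3 [-0.0288 -0.      0.1372] [ 0.0109 -0.013 ]
0.2 [-0.033   0.      0.1208] [ 0.0122 -0.0119]
0.1 [-0.0356  0.      0.104 ] [ 0.0133 -0.0106]
0.0 [-0.0364  0.      0.087 ] [ 0.0143 -0.0092]
```

Emit:
send_rows(
  motion=[
    {"tx": 0, "ty": 0.001, "tz": -0.007, "wx": 0, "wy": 0, "wz": 0},
    {"tx": 0, "ty": 0.001, "tz": -0.007, "wx": 0, "wy": 0, "wz": 0},
    {"tx": 0, "ty": 0.001, "tz": -0.007, "wx": 0, "wy": 0, "wz": 0},
    {"tx": 0, "ty": 0, "tz": -0.008, "wx": 0, "wy": 0, "wz": 0},
    {"tx": 0, "ty": 0, "tz": -0.008, "wx": 0, "wy": 0, "wz": 0},
    {"tx": 0, "ty": 0, "tz": 0, "wx": 0, "wy": 0, "wz": 0},
  ],
)

```text
t: 8.8
position: [0.6279, -0.0071, 0.2317]
tool_rot: [-0.583, 0.331, -0.366, 0.645]
ft_force: [0.5, 0.3, -0.2]
width: 0.04
```

Emit:
send_rows(
  motion=[
    {"tx": 0, "ty": 0.001, "tz": -0.0085, "wx": 0, "wy": 0, "wz": 0},
    {"tx": 0, "ty": 0.001, "tz": -0.0085, "wx": 0, "wy": 0, "wz": 0},
    {"tx": 0, "ty": 0.0016, "tz": -0.0083, "wx": 0, "wy": 0, "wz": 0},
    {"tx": 0, "ty": 0.0016, "tz": -0.0083, "wx": 0, "wy": 0, "wz": 0},
    {"tx": 0, "ty": 0.0025, "tz": -0.0081, "wx": 0, "wy": 0, "wz": 0},
    {"tx": 0, "ty": 0.0025, "tz": -0.0081, "wx": 0, "wy": 0, "wz": 0},
  ],
)

```text
t: 9.4
position: [0.5908, -0.0034, 0.197]
tool_rot: [-0.583, 0.331, -0.366, 0.645]
ft_force: [0.7, -0.3, 0.9]
width: 0.0402
```

Run:
```python
from h import *
R=ori(np.radians(30),-1)
go(W(.0036,0,.1965),R)
p,d=snap('scene','s5')
cv2.imwrite('pics/c5.png',cv2.resize(p[60:310,150:400,::-1],None,fx=2.4,fy=2.4,interpolation=cv2.INTER_CUBIC))
```

```text
t 9.4 loc [ 0.0129 -0.0001  0.197 ] F [ 0.6923 -0.2938  0.8588] w 0.04022187680369529
turn units [-0.1614  0.0074 -0.0005] deg 0.8077407355745386
shift in current tool [-0.0001 -0.0043 -0.0082] after turn [-0.0001 -0.0042 -0.0083]
```

View pics/c5.png

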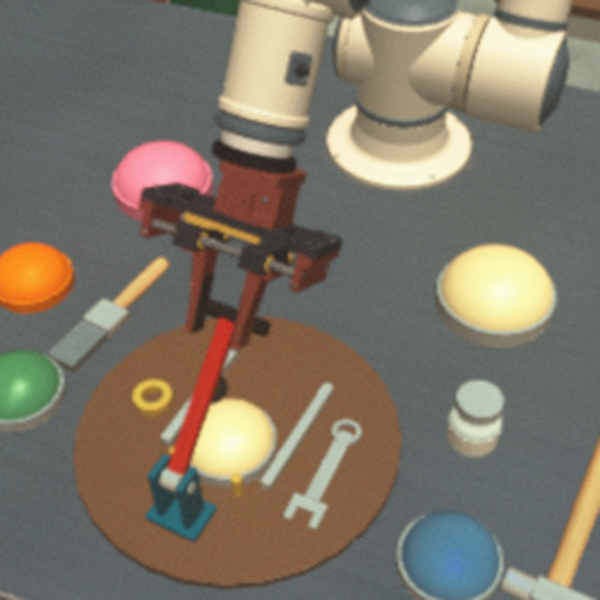

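The bar at (235,318) is caught by both fingers and the arm is coming down between them. I'll continue along the arc.

Emit:
send_rows(
  motion=[
    {"tx": 0, "ty": 0.001, "tz": -0.008, "wx": -0.1, "wy": 0, "wz": 0},
    {"tx": 0, "ty": 0.001, "tz": -0.008, "wx": 0, "wy": 0, "wz": 0},
    {"tx": 0, "ty": 0.003, "tz": -0.0078, "wx": 0, "wy": 0, "wz": 0},
    {"tx": 0, "ty": 0.003, "tz": -0.0078, "wx": 0, "wy": 0, "wz": 0},
    {"tx": 0, "ty": 0.004, "tz": -0.0075, "wx": 0, "wy": 0, "wz": 0},
    {"tx": 0, "ty": 0.004, "tz": -0.0075, "wx": 0, "wy": 0, "wz": 0},
    {"tx": 0, "ty": 0.0048, "tz": -0.007, "wx": 0, "wy": 0, "wz": 0},
    {"tx": 0, "ty": 0.0048, "tz": -0.007, "wx": 0, "wy": 0, "wz": 0},
  ],
)

```text
t: 10.25
position: [0.552, 0.0005, 0.1443]
tool_rot: [-0.582, 0.334, -0.369, 0.644]
ft_force: [-0.4, -0.3, -0.2]
width: 0.0401
```

Run:
```python
from h import *
go(W(-.0288,0,.1372),ori(np.radians(30),-1))
```

```text
t 10.25 loc [-0.0261 -0.0002  0.1443] F [-0.4225 -0.2845 -0.19  ] w 0.04009875840139211
turn units [-0.0653  0.0074 -0.0006] deg 0.3285184844371875
shift in current tool [-0.0002  0.0048 -0.0059] after turn [-0.0002  0.0048 -0.0059]
```

Emit:
send_rows(
  motion=[
    {"tx": 0, "ty": 0.0048, "tz": -0.006, "wx": 0, "wy": 0, "wz": 0},
    {"tx": 0, "ty": 0.006, "tz": -0.006, "wx": 0, "wy": 0, "wz": 0},
    {"tx": 0, "ty": 0.006, "tz": -0.006, "wx": 0, "wy": 0, "wz": 0},
    {"tx": 0, "ty": 0.0066, "tz": -0.0053, "wx": 0, "wy": 0, "wz": 0},
    {"tx": 0, "ty": 0.0066, "tz": -0.0053, "wx": 0, "wy": 0, "wz": 0},
    {"tx": 0, "ty": 0, "tz": 0, "wx": 0, "wy": 0, "wz": 0},
  ],
)

```text
t: 10.85
position: [0.542, 0.0014, 0.1026]
tool_rot: [-0.581, 0.335, -0.37, 0.643]
ft_force: [-0.1, 0.9, -1.0]
width: 0.0401
```

Run:
```python
from h import *
go(W(-.0364,0,.087),ori(np.radians(30),-1))
p,d=snap('scene','s6')
cv2.imwrite('pics/c6.png',cv2.resize(p[60:310,150:400,::-1],None,fx=2.4,fy=2.4,interpolation=cv2.INTER_CUBIC))
```

```text
t 10.85 loc [-0.0362 -0.0002  0.1026] F [-0.1164  0.8939 -0.9558] w 0.0400691560588665
turn units [-0.0348  0.0078  0.0006] deg 0.17827350833601718
shift in current tool [-0.0002  0.0134 -0.008 ] after turn [-0.0002  0.0134 -0.008 ]
```

View pics/c6.png

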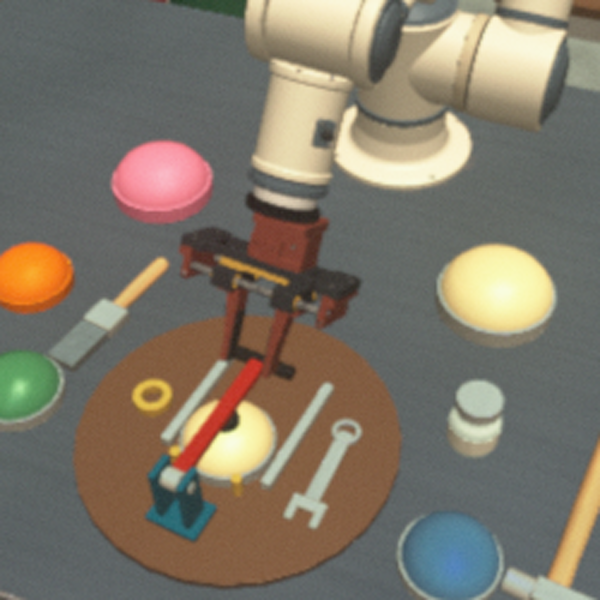

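The arm is nearly level. The bar is at (262,362) under the fingers and the pad at (228,415) is just above the dome. I'll lower the rest gently.

Emit:
send_rows(
  motion=[
    {"tx": 0, "ty": 0.0033, "tz": -0.002, "wx": 0, "wy": 0, "wz": 0},
    {"tx": 0, "ty": 0.0033, "tz": -0.002, "wx": 0, "wy": 0, "wz": 0},
    {"tx": 0, "ty": 0, "tz": 0, "wx": 0, "wy": 0, "wz": 0},
  ],
)

```text
t: 11.2
position: [0.5425, 0.0014, 0.0964]
tool_rot: [-0.582, 0.334, -0.369, 0.643]
ft_force: [0.2, -0.6, 0.2]
width: 0.0397
```

Emit:
send_rows(
  motion=[
    {"tx": 0, "ty": 0.0033, "tz": -0.002, "wx": 0, "wy": 0, "wz": 0},
    {"tx": 0, "ty": 0.0033, "tz": -0.002, "wx": 0, "wy": 0, "wz": 0},
    {"tx": 0, "ty": 0, "tz": 0, "wx": 0, "wy": 0, "wz": 0},
  ],
)

```text
t: 11.5
position: [0.5422, 0.0014, 0.0883]
tool_rot: [-0.581, 0.334, -0.369, 0.643]
ft_force: [0.5, 0.2, -0.4]
width: 0.04
```

Emit:
send_rows(
  motion=[
    {"tx": 0, "ty": 0.0017, "tz": -0.001, "wx": 0, "wy": 0, "wz": 0},
    {"tx": 0, "ty": 0, "tz": 0, "wx": 0, "wy": 0, "wz": 0},
  ],
)

```text
t: 11.7
position: [0.5425, 0.0014, 0.087]
tool_rot: [-0.582, 0.334, -0.369, 0.643]
ft_force: [-0.1, 0.4, 0.1]
width: 0.0402
```

Run:
```python
from h import *
p,d=snap('scene','s7')
go(W(-.0364,0,.087))
hsv=cv2.cvtColor(p,cv2.COLOR_RGB2HSV);P=pts('scene',d)
m=((hsv[...,0]<6)|(hsv[...,0]>174))&(hsv[...,1]>170)&(hsv[...,2]>120);m[:200]=0;m[270:]=0;m[:,:200]=0;m[:,300:]=0
Q=np.array([loc(x) for x in P[m]]);k=(abs(Q[:,1])<.02)&(Q[:,2]<.2)&(Q[:,2]>.06);Q=Q[k];print(len(Q),'arm slope',np.arctan(-np.polyfit(Q[:,0],Q[:,2],1)[0]),Q[:,2].min(),Q[:,2].max())
```

```text
t 11.75 loc [-0.0356 -0.0002  0.0872] F [-0.4219  0.6465  0.3681] w 0.0399664872985665
turn units [0. 0. 0.] deg 0.0
shift in current tool [-0.0002 -0.0002 -0.0008] after turn [-0.0002 -0.0002 -0.0008]
354 arm slope -0.0036263547751528087 0.07549293150928243 0.0888501562272514
```

Emit:
send_rows(
  motion=[
    {"tx": 0, "ty": 0.0017, "tz": -0.001, "wx": 0, "wy": 0, "wz": 0},
    {"tx": 0, "ty": 0, "tz": -0.001, "wx": 0, "wy": 0, "wz": 0},
    {"tx": 0, "ty": 0, "tz": 0, "wx": 0, "wy": 0, "wz": 0},
  ],
)

```text
t: 12.05
position: [0.5422, 0.0014, 0.0854]
tool_rot: [-0.582, 0.333, -0.368, 0.644]
ft_force: [4.0, -0.8, 0.0]
width: 0.0401
```

Emit:
send_rows(
  motion=[
    {"tx": 0, "ty": 0, "tz": -0.002, "wx": 0, "wy": 0, "wz": 0},
    {"tx": 0, "ty": 0, "tz": 0, "wx": 0, "wy": 0, "wz": 0},
  ],
)

```text
t: 12.25
position: [0.5418, 0.0014, 0.0858]
tool_rot: [-0.583, 0.332, -0.367, 0.645]
ft_force: [10.7, -0.5, -1.5]
width: 0.0401
```

The pad has bottomed out: force rises with no further motion. I'll back the fingers off the bar and rise clear.

Emit:
send_rows(
  motion=[
    {"tx": 0, "ty": 0, "tz": 0.006, "wx": 0, "wy": 0, "wz": 0},
    {"tx": 0, "ty": 0, "tz": 0.008, "wx": 0, "wy": 0, "wz": 0},
    {"tx": 0, "ty": -0.017, "tz": 0.01, "wx": 0, "wy": 0, "wz": 0},
    {"tx": 0, "ty": -0.034, "tz": 0.02, "wx": 0, "wy": 0, "wz": 0},
    {"tx": 0, "ty": -0.04, "tz": 0.02, "wx": 0, "wy": 0, "wz": 0},
    {"tx": 0, "ty": -0.045, "tz": 0, "wx": 0, "wy": 0, "wz": 0},
    {"tx": 0, "ty": -0.045, "tz": -0.02, "wx": 0, "wy": 0, "wz": 0},
    {"tx": 0, "ty": -0.045, "tz": -0.02, "wx": 0, "wy": 0, "wz": 0},
    {"tx": 0, "ty": -0.03, "tz": -0.035, "wx": 0, "wy": 0, "wz": 0},
    {"tx": 0, "ty": 0, "tz": 0, "wx": 0, "wy": 0, "wz": 0},
  ],
)

```text
t: 13.25
position: [0.4154, 0.0182, 0.3064]
tool_rot: [-0.579, 0.338, -0.373, 0.642]
ft_force: [-0.3, 0.4, -0.1]
width: 0.0398
```

Run:
```python
from h import *
p,d=snap('scene','s8'); q,e=snap('top','t8')
go(W(-.1,0,.3))
hsv=cv2.cvtColor(p,cv2.COLOR_RGB2HSV);P=pts('scene',d)
m=((hsv[...,0]<6)|(hsv[...,0]>174))&(hsv[...,1]>170)&(hsv[...,2]>120);m[:200]=0;m[270:]=0;m[:,:200]=0;m[:,300:]=0
Q=np.array([loc(x) for x in P[m]]);k=(abs(Q[:,1])<.02)&(Q[:,2]<.2)&(Q[:,2]>.06);Q=Q[k];print(len(Q),'arm slope',np.arctan(-np.polyfit(Q[:,0],Q[:,2],1)[0]))
f=lambda a:cv2.resize(a,(400,400),interpolation=cv2.INTER_CUBIC)
cv2.imwrite('pics/c8.png',np.hstack([f(p[150:270,165:325]),f(q[110:270,215:375])])[:,:,::-1])
```

```text
t 13.35 loc [-0.1628  0.0034  0.3046] F [-0.4771  0.6118 -0.12  ] w 0.03991339132029464
turn units [0. 0. 0.] deg 0.0
shift in current tool [0.0033 0.035  0.0524] after turn [0.0033 0.035  0.0524]
357 arm slope -0.0031097630070791265
```

View pics/c8.png

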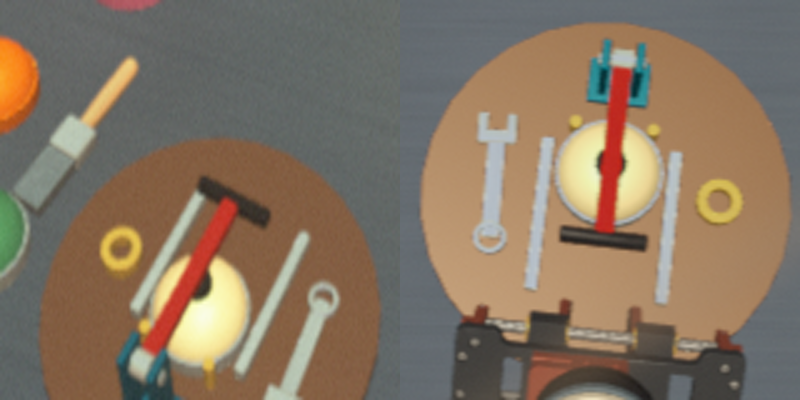

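The clamp is level with its pad on the dome. The dome is at the same pixels as after the push, against both pins, and the wrench, collar and brush are in place.

```bash
python3 -c "
from plant import manip
print(manip.hand_in())"
```

```text
the job is handed in; nothing more can be done
None
```

I pushed the cream dome home against both brass pins with the clamp still up. I then drew the red clamp arm down by its crossbar until the pad rested on the dome, let go and backed off. I handed in at about 13.4 s of the 54 s allowed.

- **Dome home:** The push force rose to about 7.5 N and the dome stopped. That was about 3 mm beyond where I expected contact, which is within my pose error. In the last top view the dome is where it stood after the push, against both pins.
- **Clamp down:** With the robot clear, the arm measured level, about -0.003 rad. The force at the bar rose to about 11 N with no further motion before I let go, and the tool force was near zero afterwards.
- **Other things on the bench:** The wrench, collar and brush look unmoved in the last pictures. I did not measure them again, nor the other bystanders.
- **Rejected calls:** My first two move calls were refused because the rows lacked some of the six numbers. Nothing moved.
- **Off-centre contact:** I first touched the dome about 8 mm off-centre, so I backed off, re-centred and then pushed.

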